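Stow checked jars for sea and pin the rack shut

ROBOT

A 6-joint arm with a two-finger parallel gripper is mounted at the origin on a cart in front of the work surface, level with it; the furniture and walls round the work are solid. World frame = base frame: x ahead of the robot, y to its left, z up, the work surface at z = 0. Lengths are in m, angles in rad, forces in N, time in s.
With the tool pointing down it reaches from about 0.35 to 1 m from the base axis. Payload 7.1 kg.
Tool frame: the origin (TCP) lies between the finger pads; the fingertips stand 22 mm ahead of it and the grasp point (between the pads) lies 3 mm ahead of it; z points along the fingers, y is the line along which they close (so a half turn about z gives the same grasp; the last joint's range is limited). The gripper opens to 85 mm and grips with 20 to 120 N. Pads are 22 mm wide; open, the fingers measure 114 mm over their backs; the gripper's body (76 mm by 85 mm) begins 54 mm behind the grasp point. The pads swing forward as they close: fully open they stand 13 mm farther back than shut.
Start: joints at [1.297, 0.423, 1.63, -0, 1.089, -0.019], TCP at [0.158, 0.605, 0.253] pointing down, gripper open.
Joint ranges: [-3, 3], [-0.9, 2.11], [0.09, 2.58], [-1.31, 4.45], [0.11, 2.69], [-2.54, 2.54]. Speed limits (rad/s): [2.39, 2.39, 3.01, 3.14, 3.14, 3.14].

INTERFACE

Orientations are given as a rotation vector (axis times angle).
In Python, from rig import manip gives the robot as it stands. The module is installed in compiled form; this text tells all that it offers. Calls block until the motion is done:
- manip.move_to(position, orientation): joint-space move of the TCP to a pose.
- manip.servo_line(position, orientation=None, rate=0.15): straight line of the TCP; orientation=None keeps the orientation; rate is the mean speed in m/s.
- manip.set_joints(angles): joint-space move.
- manip.command_gripper(opening, f_grip=None): finger opening in m; f_grip is the grip in N (None keeps the last); returns when the fingers have stopped.
- manip.hold(seconds).
- manip.solve_ik(position, orientation): joint angles nearest the present ones, or None.
- manip.camera(name): name is "scene" or "side" or "wrist"; returns a dict with "image" (400x640x3 uint8, red, green, blue), "fx", "fy", "cx", "cy" (pixels), "cam_to_world" (4x4, takes a point from camera to world coordinates); the wrist camera has in their place "mount" (4x4, takes a point from camera to tool coordinates, whose origin is the TCP and whose axes are the flange's). Camera axes: x right, y down, z forward; pixel columns grow to the right and rows downward; lengths in m; the calibration is good to about 2 mm. A picture is of the moment at which its call begins: read the wrist's pose just before it. There is no depth.
A pose or a line that the arm cannot do raises manip.IKError and nothing moves.
- manip.sign_off(): hands the job in; it is judged then, once.
Readings, each from a call of its own:
- manip.get_time(): time.
- manip.get_joint_positions(): joint angles.
- manip.get_joint_vel(): joint speeds.
- manip.get_tau(): joint torques, N m.
- manip.get_position(): TCP position.
- manip.get_ee_rot(): TCP orientation.
- manip.get_contact_force(): force on the tool from outside, world axes, zero at the start.
- manip.get_torque(): the same for the moment, N m.
- manip.get_width(): finger opening in m.
- manip.get_grip_force(): force on a finger pad.
Only numpy, scipy, OpenCV 4.12 (cv2) and the standard library are available. Lean on these libraries where they do the work, as an engineer would, in place of code of your own. Each camera call takes 0.05 s, during which the arm holds its last target. There are 200 camera calls.

TASK

Sort the tagged jars: stand every green-tagged jar upright in a well of the blue stowage rack, one to a well, and every red-tagged jar upright in the red quarantine tray. When the green ones are in, lay the aluminium cover flat on the rack's end blocks between their guides with its holes over the block holes, then push both yellow-headed locking pins fully home through the cover into the blocks. Leave the other things on the counter where they are.

Things in the scene. Friction and masses are not known exactly. Their poses are not given: they have to be found in the camera images.
- green_1: white tablet jar with white cap, a green disc tag 26 mm across on the cap; may be absent. 45 mm tall (46.5 with tag); body 32 mm in diameter from 0 to 28 mm, cap 33.6 mm in diameter from 28 to 45 mm (grasp it there). Origin at the centre of its underside, z up; about 40 g
- green_2: white tablet jar with white cap, a green disc tag 26 mm across on the cap; may be absent. 45 mm tall (46.5 with tag); body 32 mm in diameter from 0 to 28 mm, cap 33.6 mm in diameter from 28 to 45 mm (grasp it there). Origin at the centre of its underside, z up; about 40 g
- green_3: white tablet jar with white cap, a green disc tag 26 mm across on the cap; may be absent. 45 mm tall (46.5 with tag); body 32 mm in diameter from 0 to 28 mm, cap 33.6 mm in diameter from 28 to 45 mm (grasp it there). Origin at the centre of its underside, z up; about 40 g
- red_1: white tablet jar with white cap, a red disc tag 26 mm across on the cap; may be absent. 45 mm tall (46.5 with tag); body 32 mm in diameter from 0 to 28 mm, cap 33.6 mm in diameter from 28 to 45 mm (grasp it there). Origin at the centre of its underside, z up; about 40 g
- red_2: white tablet jar with white cap, a red disc tag 26 mm across on the cap; may be absent. 45 mm tall (46.5 with tag); body 32 mm in diameter from 0 to 28 mm, cap 33.6 mm in diameter from 28 to 45 mm (grasp it there). Origin at the centre of its underside, z up; about 40 g
- rack: fixed blue stowage rack, base 84 (x) by 258 (y) by 8 mm, origin at the centre of its underside on the counter. Three square wells in a row along its y (42 mm wide inside, 48 mm apart, white walls up to 20 mm above the counter). At each end (y = +-101 mm) a grey block 74 by 51 mm whose top is 58 mm up, with low outer guides on three sides (straight for 6 mm, then flared outward, up to 69 mm above the counter) that take the cover with 1.5 mm play all round
- well_0 (a point): centre of the floor of well 0, 8 mm above the counter, at y = -48 mm in the rack's frame
- well_1 (a point): centre of the floor of well 1, 8 mm above the counter, at y = 0 mm in the rack's frame
- well_2 (a point): centre of the floor of well 2, 8 mm above the counter, at y = 48 mm in the rack's frame
- seat (a point): point midway between the two block tops, 58 mm above the counter, where the cover's origin belongs; axes as the rack's
- hole_a (a point): mouth of the vertical pin hole in the block at y = +98 mm of the rack, level with the block's top: 12 mm in diameter, 45 mm deep, chamfered; axes as the rack's
- hole_b (a point): the same in the block at y = -98 mm
- cover: loose aluminium hold-down cover, plate 60 (x) by 240 (y) by 6 mm, 0.2 kg, with a 15 mm through hole at y = +98 and y = -98 mm and on top a black grip bar 18 mm wide (x), 70 mm long (y), from 6 to 40 mm up. Origin at the centre of the plate's underside, z up. It fits either way round (half a turn). It starts flat on the counter
- pin_1: loose locking pin, standing in the pin stand. Origin at the centre of its lower tip, z up along the pin. Steel shaft 10 mm in diameter, 45 mm long, its lowest 6 mm tapered to 4 mm; then a flange 22 mm in diameter from 45 to 49 mm; then a yellow grip cylinder 16 mm in diameter from 49 to 83 mm. 60 g. Pushed home, its flange lies on the cover and its tip is 39 mm below the block's top
- pin_2: loose locking pin, standing in the pin stand. Origin at the centre of its lower tip, z up along the pin. Steel shaft 10 mm in diameter, 45 mm long, its lowest 6 mm tapered to 4 mm; then a flange 22 mm in diameter from 45 to 49 mm; then a yellow grip cylinder 16 mm in diameter from 49 to 83 mm. 60 g. Pushed home, its flange lies on the cover and its tip is 39 mm below the block's top
- pin_stand: fixed wooden block 50 (x) by 120 (y) by 55 mm, origin at the centre of its underside, with two 12 mm holes 50 mm deep at y = +35 and -35 mm in which the pins start, flanges on its top
- reject_tray: fixed red quarantine tray 150 (x) by 82 (y) mm, origin at the centre of its underside; walls to 14 mm high, floor 4 mm thick, a divider across its middle making two nests side by side along its x, each about 70 by 74 mm inside
- nest_0 (a point): centre of the nest floor at x = -36.5 mm of the tray, 4 mm above the counter
- nest_1 (a point): centre of the nest floor at x = +36.5 mm of the tray
- small_bottle: bystander: small white bottle, 32 mm in diameter, 55 mm tall, loose; origin under its centre; leave it

How it is judged:
By the outcome, as a careful person would: the job done as asked, in the order asked, and still so for the second after the job is handed in, with the robot touching nothing.
Of green_1, green_2, green_3, red_1, red_2 only 4 to 5 are there at a start; the rules pass over those that are not, and their reading is None.
At some moment in a run one of cover may be knocked a few centimetres aside while the robot is not near it.
It also fails if it takes over 192 s, if anything falls off the work surface, if the arm or the gripper's body presses on something with over 40 N, if the wrist force passes 120 N, or if a joint passes its speed limit or range.

## Working session

There is one attempt and no reset: what is moved stays moved. The work goes in short steps, each a Python script; the robot and the scene stay as the last script left them, time stands still between calls to the robot, and variables do not carry over. Pictures are saved under pics/ and viewed, at most 14 in all, crops included, and the job is handed in when it is done.

```bash
mkdir -p pics; ls
python3 - <<'E'
from rig import manip
import cv2, numpy as np
for n in ("scene","side","wrist"):
    if n=="wrist": print(manip.get_position(),manip.get_ee_rot())
    c=manip.camera(n); cv2.imwrite(f"pics/{n}0.png",c["image"][:,:,::-1])
    print(n,c["fx"],c["fy"],c["cx"],c["cy"]); print(np.round(c.get("cam_to_world",c.get("mount")),4))
print(manip.get_time())
E
```

```text
pics
scene 490.05074044777115 490.05074044777115 319.11363931451575 201.8705193697757
[[ 0.4839 -0.4769  0.7338 -0.3635]
 [-0.8751 -0.2667  0.4038 -0.4646]
 [ 0.0031 -0.8375 -0.5464  0.731 ]
 [ 0.      0.      0.      1.    ]]
side 432.1442414132225 432.1442414132225 323.39215165064235 199.9023991124202
[[-0.9909 -0.0508  0.1245  0.3721]
 [-0.1322  0.5385 -0.8322  1.0351]
 [-0.0247 -0.8411 -0.5403  0.7535]
 [ 0.      0.      0.      1.    ]]
[0.15736579 0.604397   0.25261846] [-3.99091467e-01 -3.11593990e+00  2.15749559e-03]
wrist 327.08744388655515 327.08744388655515 321.5073990760448 197.96577915742492
[[ 5.000e-04 -9.599e-01 -2.803e-01  7.150e-02]
 [ 1.000e+00  5.000e-04  3.000e-04 -2.000e-04]
 [-1.000e-04 -2.803e-01  9.599e-01 -1.212e-01]
 [ 0.000e+00  0.000e+00  0.000e+00  1.000e+00]]
0.15
```

View pics/scene0.png

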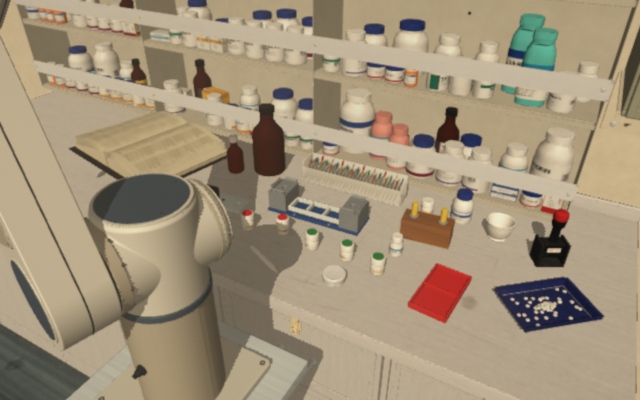

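View pics/side0.png

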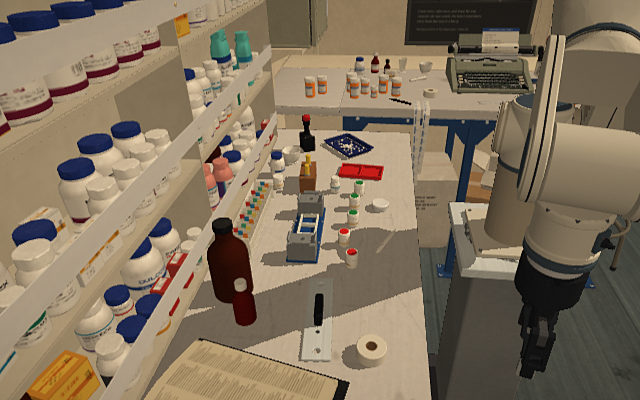

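Both views show all five jars: red tags at scene (248,212) and (283,217), green tags at (312,231), (347,243) and (377,256). The rack is at (320,208), the pin stand at (428,228), the tray at (440,291), and the cover is at side (318,320). Next I'll measure these in both views.

```bash
cat > h.py <<'E'
from rig import manip
import cv2, numpy as np
from scipy.spatial.transform import Rotation as Rn
def down(psi):
    c,s=np.cos(psi),np.sin(psi)
    return Rn.from_matrix([[c,s,0],[s,-c,0],[0,0,-1]]).as_rotvec()
def shot(name,save=None):
    p,r=manip.get_position(),manip.get_ee_rot()
    c=manip.camera(name)
    if name=="wrist":
        T=np.eye(4);T[:3,:3]=Rn.from_rotvec(r).as_matrix();T[:3,3]=p
        c["cam_to_world"]=T@c["mount"]
    if save: cv2.imwrite(f"pics/{save}.png",c["image"][:,:,::-1])
    c["hsv"]=cv2.cvtColor(c["image"],cv2.COLOR_RGB2HSV)
    return c
def ray(c,px,z):
    px=np.atleast_2d(px).astype(float)
    d=np.c_[(px[:,0]-c["cx"])/c["fx"],(px[:,1]-c["cy"])/c["fy"],np.ones(len(px))]@c["cam_to_world"][:3,:3].T
    o=c["cam_to_world"][:3,3]
    return o+d*((z-o[2])/d[:,2])[:,None]
def proj(c,P):
    M=np.linalg.inv(c["cam_to_world"]);q=M[:3,:3]@np.asarray(P)+M[:3,3]
    return np.array([c["fx"]*q[0]/q[2]+c["cx"],c["fy"]*q[1]/q[2]+c["cy"]])
HS=dict(green=[(45,90,40),(80,255,255)],red=[(0,130,70),(8,255,255)],red2=[(172,130,70),(180,255,255)],
  yellow=[(18,130,100),(32,255,255)],blue=[(100,100,40),(120,255,255)])
def mask(c,k):
    m=cv2.inRange(c["hsv"],*map(np.array,HS[k]))
    if k=="red": m|=cv2.inRange(c["hsv"],*map(np.array,HS["red2"]))
    return m
def blobs(c,k,amin=15):
    n,l,s,ce=cv2.connectedComponentsWithStats(mask(c,k))
    return [(ce[i],s[i],l==i) for i in range(1,n) if s[i,4]>=amin]
E
python3 - <<'E'
from h import *
np.set_printoptions(precision=4,suppress=True)
for n in ("scene","side"):
    c=shot(n)
    for k,z in (("green",.0465),("red",.0465),("yellow",.12),("blue",.008)):
        for ce,s,_ in blobs(c,k):
            P=ray(c,ce,z)[0]
            if .2<P[0]<1.1 and abs(P[1])<.9: print(n,k,ce,s[2:],P[:2])
E
```

```text
scene green [311.6    231.3778] [10  6 45] [ 0.4366 -0.0046]
scene green [346.7347 242.449 ] [10  6 49] [ 0.4389 -0.095 ]
scene green [377.9649 255.8421] [11  7 57] [ 0.4295 -0.1758]
scene red [264.4573 130.8718] [ 17  22 234] [0.8416 0.4044]
scene red [396.5848 130.7098] [ 25  26 224] [1.0556 0.0261]
scene red [556.8685 213.6932] [ 28  17 251] [ 0.7959 -0.4976]
scene red [246.766  212.4255] [10  6 47] [0.4267 0.1743]
scene red [282.0638 216.4468] [ 9  6 47] [0.4545 0.0887]
scene red [439.55   292.3534] [  64   59 2142] [ 0.384  -0.3283]
scene yellow [211.1852  89.7407] [ 9  5 27] [0.9023 0.6657]
scene yellow [203.6552  95.0345] [ 6  7 29] [0.8496 0.6553]
scene yellow [225.75   100.0357] [ 7  7 28] [0.8501 0.5609]
scene yellow [414.3371 208.4157] [ 8 14 89] [ 0.5377 -0.2121]
scene yellow [443.5652 214.8913] [ 8 15 92] [ 0.5447 -0.2769]
scene blue [464.6977 194.0698] [ 14  11 129] [ 0.8392 -0.2635]
scene blue [531.8913 194.1957] [17  5 46] [ 0.9297 -0.4266]
scene blue [301.2059 205.2353] [11  5 34] [0.5698 0.1035]
scene blue [276.3182 210.2727] [16  5 22] [0.5172 0.1483]
scene blue [3
[... 2353 characters left out ...]
ue [360.3253 148.6145] [23 18 83] [ 0.4493 -0.4933]
side blue [232.1757 155.6014] [ 18  11 148] [ 0.9349 -0.3924]
side blue [276.1618 154.8529] [11  8 68] [ 0.7666 -0.4128]
side blue [319.872 226.904] [  8  35 125] [0.5349 0.032 ]
side blue [296.0189 223.9434] [ 7 19 53] [0.6069 0.0244]
side blue [160.9662 227.7782] [ 24  19 266] [1.0009 0.0826]
side blue [308.6275 219.4902] [14  4 51] [ 0.5735 -0.0017]
side blue [306.3167 229.2167] [14  5 60] [0.5724 0.047 ]
side blue [142.2714 248.6985] [ 21  22 199] [1.0092 0.181 ]
side blue [306.4118 257.8706] [34 19 85] [0.5511 0.1723]
side blue [117.4769 294.5787] [ 38  21 432] [0.9845 0.354 ]
side blue [137.7749 317.4287] [ 45  49 933] [0.8993 0.4169]
```

Run:
```python
from h import *
np.set_printoptions(precision=4,suppress=True)
c=shot("side"); print(ray(c,[[318,320],[320,356],[316,282]],.006))
print(manip.solve_ik([.42,.40,.30],down(np.pi)),manip.solve_ik([.46,0,.36],down(np.pi)))
manip.move_to([.42,.40,.30],down(np.pi)); c=shot("wrist","w_cover")
manip.move_to([.46,-.02,.36],down(np.pi)); c=shot("wrist","w_rack")
for k,z in (("green",.0465),("red",.0465),("yellow",.089)):
    for ce,s,_ in blobs(c,k):
        P=ray(c,ce,z)[0]
        if P[0]<.65 and abs(P[1])<.9: print(k,ce,s[2:],P[:2])
print(manip.get_time())
```

```text
[[0.4907 0.3773 0.006 ]
 [0.473  0.4712 0.006 ]
 [0.5129 0.2578 0.006 ]]
[ 0.7405  0.3065  1.6886 -0.      1.1465 -0.8303] [-0.0259  0.0517  1.8614 -0.      1.2285 -1.5967]
green [204.8737 138.4316] [ 20  19 285] [ 0.4342 -0.1725]
green [335.3521 144.1373] [ 20  19 284] [ 0.4414 -0.001 ]
green [266.7128 145.6667] [ 20  19 282] [ 0.4436 -0.0917]
red [111.5378 134.1073] [  73  112 6802] [ 0.4288 -0.2941]
red [472.23   136.1567] [ 20  19 300] [0.4308 0.1785]
red [405.2411 157.273 ] [ 19  19 282] [0.4587 0.0926]
red [592.8989 281.4152] [  60   44 1108] [0.645 0.387]
yellow [144.7872 273.3362] [ 22  22 235] [ 0.6085 -0.2555]
3.2333
```

View pics/w_cover.png

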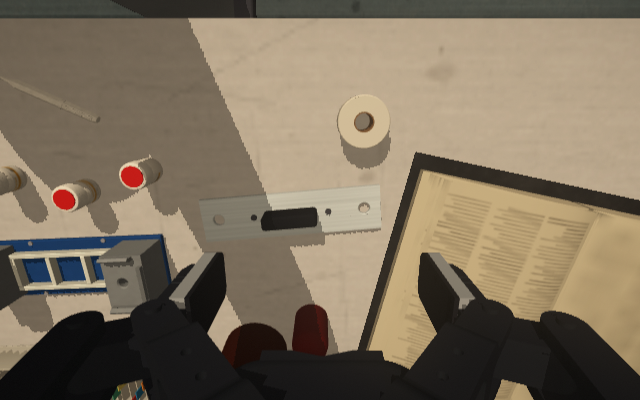

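View pics/w_rack.png

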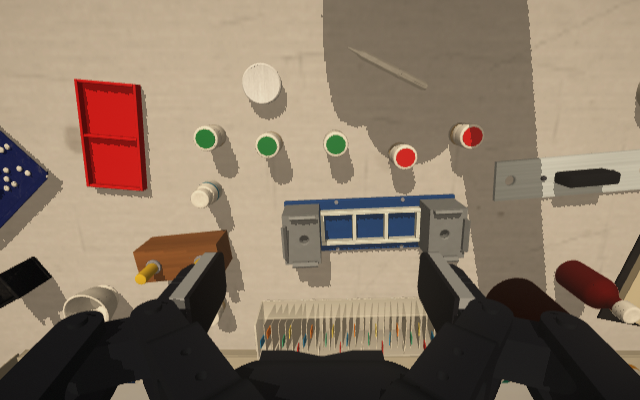

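The cover view shows the cover at about (290,215), lying along y with its bar at (289,218), and the tape roll and book nearby. The rack view shows the block holes at (303,239) and (445,233), the jars in a row at row ~145, the tray at (112,134), the stand at (182,255) and the small bottle at (205,194). I'll take closer shots with the wrist turned both ways to cancel any mount bias.

```bash
cat >> h.py <<'E'
def darkspot(c,P,r=12,k=.72):
    u=proj(c,P); x,y=int(round(u[0])),int(round(u[1]))
    g=cv2.cvtColor(c["image"],cv2.COLOR_RGB2GRAY)[y-r:y+r+1,x-r:x+r+1].astype(float)
    g=cv2.GaussianBlur(g,(3,3),0)
    t=np.percentile(g,60)*k
    n,l,s,ce=cv2.connectedComponentsWithStats((g<t).astype(np.uint8))
    ok=[i for i in range(1,n) if s[i,0]>0 and s[i,1]>0 and s[i,0]+s[i,2]<2*r+1 and s[i,1]+s[i,3]<2*r+1 and s[i,4]>20]
    if not ok: return None,None
    i=max(ok,key=lambda i:s[i,4]); return ce[i]+[x-r,y-r],s[i]
E
python3 - <<'E'
from h import *
np.set_printoptions(precision=4,suppress=True)
ci=shot("wrist")
H=ray(ci,[[445,233],[303,239]],.058); print(H,np.linalg.norm(H[0]-H[1]))
m=H.mean(0)
for psi,dx in ((np.pi,-.03),(0,.03)):
    manip.move_to([m[0]+dx,m[1],.27],down(psi)); c=shot("wrist",f"rk{int(psi)}")
    Q=[]
    for h in H:
        ce,s=darkspot(c,h); print(proj(c,h),ce,s)
        if ce is not None: Q.append(ray(c,ce,.058)[0])
    print(np.array(Q), np.linalg.norm(Q[0]-Q[-1]))
    for k,z in (("green",.0465),("red",.0465)):
      for ce,s,_ in blobs(c,k,100):
        P=ray(c,ce,z)[0]; print(k,ce,s[2:],P[:2])
print(manip.get_time())
a=[cv2.imread(f"pics/rk{i}.png") for i in (3,0)]
cv2.imwrite("pics/rk.png",cv2.resize(np.vstack(a),(480,600)))
E
```

```text
[[ 0.5626  0.1528  0.058 ]
 [ 0.5719 -0.0448  0.058 ]] 0.1978364491185842
[414.5523 198.3323] [413.1039 197.8831] [ 5  8 12  9 77]
[229.0132 206.3696] [229.5281 205.7416] [ 7  7 12 10 89]
[[ 0.5621  0.1512  0.058 ]
 [ 0.5712 -0.0442  0.058 ]] 0.19564770742112894
green [91.6872 69.3472] [ 27  27 553] [ 0.4342 -0.1726]
green [266.3116  77.5187] [ 26  27 536] [ 0.4415 -0.0009]
green [174.844   79.5771] [ 26  26 532] [ 0.4436 -0.0918]
red [13.4941 83.6423] [  37  147 3797] [ 0.4477 -0.2532]
red [448.2593  66.5115] [ 26  28 567] [0.431  0.1784]
red [359.914   96.0096] [ 25  27 523] [0.4588 0.0925]
red [605.2185 263.9837] [  79   53 1959] [0.6452 0.3849]
[228.8576 205.2866] [230.0485 204.2621] [  8   6  11  12 103]
[414.4862 197.0385] [413.8624 196.578 ] [  6   6  12  12 109]
[[ 0.5637  0.1515  0.058 ]
 [ 0.5724 -0.0441  0.058 ]] 0.19574540794251738
green [467.2017  22.3277] [ 10  18 119] [ 0.7413 -0.0844]
green [366.8173 298.1528] [ 21  19 301] [ 0.4416 -0.0009]
green [509.8829 301.9144] [ 20  18 222] [ 0.4366 -0.1743]
red [444.       5.9808] [  9  14 104] [ 0.7551 -0.0609]
red [  7.5798 134.6134] [ 30  18 119] [0.6358 0.3802]
red [603.9819 280.4132] [  81  109 6293] [ 0.4659 -0.2811]
red [288.9365 285.327 ] [ 21  19 315] [0.459  0.0925]
red [223.5299 307.5075] [ 13  18 134] [0.4285 0.173 ]
6.6417
```

View pics/rk.png

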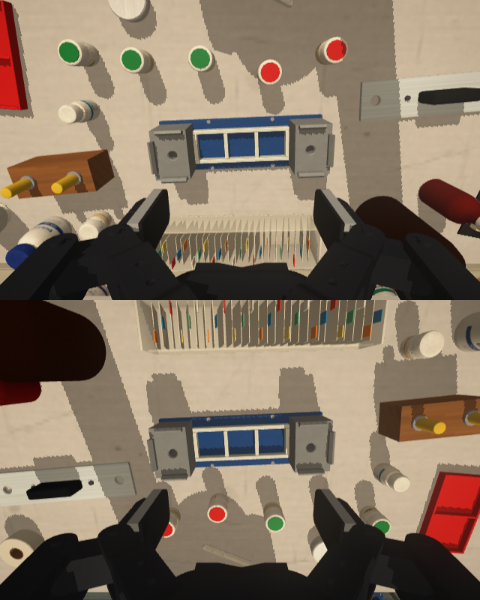

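Both wrist views agree to within 1.5 mm, and the hole spacing comes out at 195.7 mm against the 196 mm given. Next I'll measure the tray and pins.

Run:
```python
from h import *
np.set_printoptions(precision=4,suppress=True)
c=shot("scene")
pins=[ray(c,ce,.076)[0] for ce,s,_ in blobs(c,"yellow",60) if 400<ce[0]<460]; print("coarse",np.array(pins))
m=np.mean(pins,0)
manip.move_to([.47,-.27,.30],down(np.pi)); c=shot("wrist","tray")
b=max(blobs(c,"red",500),key=lambda b:b[1][4])
cnt=max(cv2.findContours(b[2].astype(np.uint8),cv2.RETR_EXTERNAL,2)[0],key=cv2.contourArea)
W=ray(c,cnt.reshape(-1,2),.013)[:,:2]*1000
r=cv2.minAreaRect(W.astype(np.float32)); print("tray",r, b[1])
for ce,s,_ in blobs(c,"yellow",40): print(ce,s)
for p in pins:
    manip.move_to([p[0]+.0715,p[1],.25],down(np.pi)); c=shot("wrist","pin%d"%(p[1]*-1000))
    for ce,s,mm in blobs(c,"yellow",40):
        P=ray(c,ce,.093)[0]; (u,v),rad=cv2.minEnclosingCircle(np.argwhere(mm)[:,::-1].astype(np.float32))
        if P[0]<.7: print(ce,s,(u,v),rad*(c["cam_to_world"][2,3]-.093)/c["fx"]/.96,P[:2])
print(manip.get_time())
```

```text
coarse [[ 0.6024 -0.194   0.076 ]
 [ 0.6098 -0.2635  0.076 ]]
tray ((436.067138671875, -318.2307434082031), (82.40654754638672, 150.4652099609375), 85.14595794677734) [ 248   66   73  130 8362]
[387.7956 286.2547] [379 273  19  27 318]
[328.9967 291.645 ] [323 279  14  26 307]
[325.339  110.3014] [316 101  19  20 292] (325.1000061035156, 110.30000305175781) 0.008634556504042688 [ 0.6076 -0.1914]
[243.0567 118.206 ] [233 109  25  21 335] (245.0, 118.5) 0.011079396137418358 [ 0.614  -0.2594]
[409.9499  99.9024] [395  91  28  20 379] (408.5, 101.0) 0.012027091801799145 [ 0.607  -0.1938]
[327.6912 110.0351] [319 101  19  19 285] (327.5580749511719, 110.0225830078125) 0.008579727115211036 [ 0.6148 -0.261 ]
11.2583
```

```bash
cat >> h.py <<'E'
YAW=.0455; RC=np.array([.56735,.0536]); YA=np.array([-np.sin(YAW),np.cos(YAW)]); PR=np.pi/2+YAW
TC=np.array([.4361,-.3182]); TX=np.array([np.cos(-.0847),np.sin(-.0847)])
TR=.15
def at(xy,z): return [float(xy[0]),float(xy[1]),float(z)]
def F(): return np.round(manip.get_contact_force(),1)
def pick(xy,z,psi,opening,grip,lift=TR,rate=.15):
    manip.command_gripper(opening,grip)
    manip.move_to(at(xy,max(lift,z+.05)),down(psi)); manip.servo_line(at(xy,z),rate=rate)
    manip.command_gripper(0,grip); w=manip.get_width()
    manip.servo_line(at(xy,lift),rate=rate); print("picked w",round(w,4),round(manip.get_width(),4),"F",F(),"t",manip.get_time())
def jar(xy,psi,dst,floor,dpsi):
    pick(xy,.038,psi,.056,35)
    manip.move_to(at(dst,TR),down(dpsi)); manip.servo_line(at(dst,floor+.045)); manip.servo_line(at(dst,floor+.039),rate=.05)
    print("down F",F(),"w",round(manip.get_width(),4))
    manip.command_gripper(.052); manip.servo_line(at(dst,TR));
E
python3 - <<'E'
from h import *
manip.command_gripper(.056,35)
jar([.4415,-.0009],np.pi/2,RC+.048*YA,.008,PR)
c=shot("wrist","j1"); print([ray(c,ce,.0545)[0] for ce,s,_ in blobs(c,"green",100)],RC+.048*YA)
jar([.4589,.0925],np.pi/2,TC+.0365*TX,.004,np.pi/2)
print(manip.get_time()); shot("wrist","j2")
a=[cv2.imread(f"pics/j{i}.png") for i in (1,2)]
cv2.imwrite("pics/j12.png",cv2.resize(np.vstack(a),(480,600)))
E
```

```text
picked w 0.0327 0.0323 F [-0.4  0.2 -0.2] t 15.7
down F [-0.6 -0.2 -0.6] w 0.0326
[array([0.5647454 , 0.10190332, 0.0545    ]), array([0.73942071, 0.11439243, 0.0545    ]), array([0.7408687 , 0.04713275, 0.0545    ])] [0.56516675 0.10155032]
picked w 0.0328 0.0325 F [-0.1 -0.2 -1.3] t 21.5167
down F [-0.4  0.5  0.4] w 0.0325
25.3333
```

View pics/j12.png

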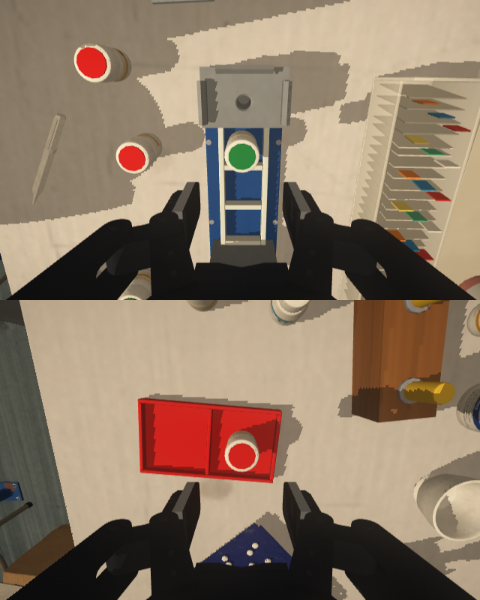

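The top half shows the green jar upright in its well, with its tag at 480-scale (243,157). The bottom half shows the red jar upright in the far nest, at (242,458). Now the rest of the jars.

Run:
```python
from h import *
np.set_printoptions(precision=4,suppress=True)
jar([.4342,-.1726],np.pi,RC-.048*YA,.008,PR)
jar([.4436,-.0918],np.pi/2,RC,.008,PR)
jar([.4310,.1784],np.pi/2,TC-.0365*TX,.004,np.pi/2)
manip.move_to([.47,.0,.33],down(np.pi)); c=shot("wrist","all")
for k,z in (("green",.0545),("red",.0505)):
  for ce,s,_ in blobs(c,k,100): print(k,ce,s[2:],ray(c,ce,z)[0][:2])
print(RC+.048*YA,RC,RC-.048*YA,manip.get_time())
manip.move_to([.43,.38,.27],down(np.pi)); shot("wrist","cov2")
```

```text
picked w 0.0325 0.0322 F [ 0.4  0.7 -1.5] t 28.9667
down F [-0.2 -0.4 -1. ] w 0.0327
picked w 0.0323 0.0323 F [-0.8  0.8 -1.2] t 35.9
down F [ 0.2 -0.3 -0.8] w 0.0324
picked w 0.0324 0.0323 F [ 0.2  1.  -0.8] t 42.025
down F [-0.1  0.4 -0.2] w 0.0324
green [400.     235.5368] [ 19  18 272] [0.5645 0.1017]
green [363.188  237.1015] [ 19  17 266] [0.5667 0.0538]
green [326.6629 239.053 ] [ 19  17 264] [0.5694 0.0061]
red [ 86.8489 128.7373] [  82  121 5706] [ 0.4278 -0.282 ]
red [ 53.6218 104.0888] [ 23  23 394] [ 0.3994 -0.3154]
red [ 62.362  165.2374] [ 22  20 337] [ 0.4721 -0.3213]
red [598.7715 286.809 ] [  69   46 1361] [0.6428 0.3825]
red [  9.1152 379.9686] [ 24  21 191] [ 0.802  -0.4754]
[0.5652 0.1016] [0.5674 0.0536] [0.5695 0.0056] 47.5417
```

View pics/all.png

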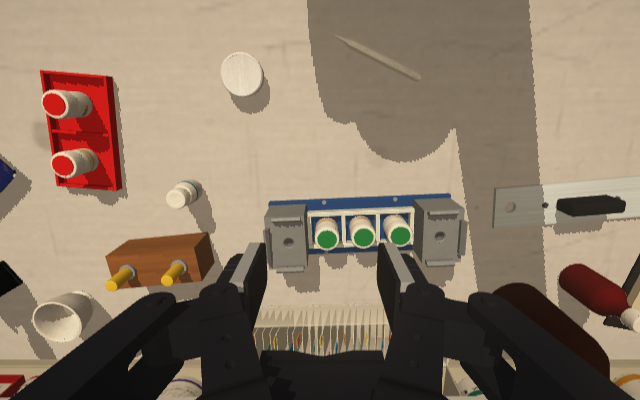

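View pics/cov2.png

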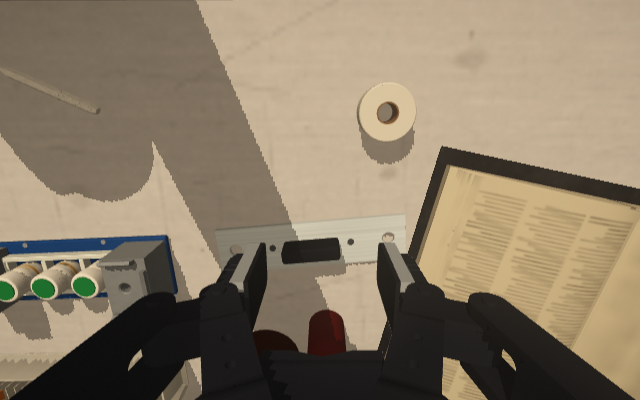

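Every jar stands upright in its place: green tags at (327,239), (363,237) and (400,235), red tags at (54,104) and (62,165). The cover bar is at (311,250) in the cover view. Next I'll put the camera right above the bar to measure it.

```bash
cat >> h.py <<'E'
def bar(c,P,lim=None):
    g=cv2.cvtColor(c["image"],cv2.COLOR_RGB2GRAY)
    n,l,s,ce=cv2.connectedComponentsWithStats((g<45).astype(np.uint8))
    u=proj(c,P); i=min((i for i in range(1,n) if s[i,4]>200),key=lambda i:np.hypot(*(ce[i]-u)))
    cnt=max(cv2.findContours((l==i).astype(np.uint8),0,2)[0],key=cv2.contourArea).reshape(-1,2)
    r=cv2.minAreaRect((ray(c,cnt,P[2])[:,:2]*1000).astype(np.float32)); b=cv2.boxPoints(r)
    e=max((b[1]-b[0],b[2]-b[1]),key=np.linalg.norm); a=np.arctan2(e[1],e[0])%np.pi-np.pi/2
    cm=ray(c,ce[i],P[2])[0][:2]
    return np.array(r[0])/1000,cm,a,r[1],s[i]
E
python3 - <<'E'
from h import *
np.set_printoptions(precision=4,suppress=True)
c=shot("wrist"); P=ray(c,[311,250],.04)[0]; print(P)
manip.move_to([P[0],P[1]-.0715,.28],down(np.pi/2)); c=shot("wrist","bar")
ctr,cm,a,wh,s=bar(c,P); print(ctr,cm,"yaw",a,wh,s,manip.get_time())
crop=c["image"][:,:,::-1][0:320]; cv2.imwrite("pics/barc.png",crop)
E
```

```text
[0.5256 0.3666 0.04  ]
[0.6565 0.3682] [0.6576 0.3688] yaw -1.3298478 (52.90803909301758, 16.64342498779297) [420  90  52  18 511] 50.3667
```

View pics/barc.png

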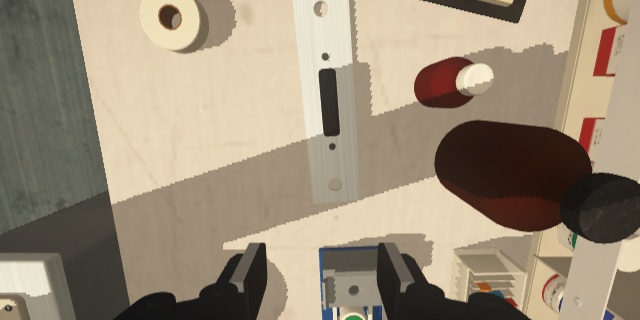

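The bar is at (329,102), with the cover holes at (321,8) and (335,184). The threshold was too strict, so I'll measure again with a looser one.

Run:
```python
from h import *
np.set_printoptions(precision=4,suppress=True)
c=shot("wrist")
g=cv2.cvtColor(c["image"],cv2.COLOR_RGB2GRAY); print(g[100,312:350:2],g[60:150:5,329],g[2:14,321],g[178:192,335])
G=g.copy()
P=ray(c,[329,102],.04)[0]
for t in (60,75,90):
    n,l,s,ce=cv2.connectedComponentsWithStats((g<t).astype(np.uint8)); i=l[100,329]; 
    if not i: continue
    cnt=max(cv2.findContours((l==i).astype(np.uint8),0,2)[0],key=cv2.contourArea).reshape(-1,2)
    r=cv2.minAreaRect((ray(c,cnt,.04)[:,:2]*1000).astype(np.float32)); print(t,r,ray(c,ce[i],.04)[0],s[i])
H=ray(c,[[321,8],[335,184]],.006); d=H[0]-H[1]; print(H,np.linalg.norm(d),H.mean(0),np.arctan2(-d[0],d[1]))
```

```text
[228 232 227 227 217  49  50  50  50  49  47  47  43 164 159 157 160 157
 159] [227 229  50  51  51  51  49  50  49  48  48  47  47  47  47  39 167  93] [130 138 142 143 185 211 211 210 213 213 183 145] [148 144 146 147 147 146 146 145 145 145 145 139 133 145]
60 ((533.1142578125, 365.6894226074219), (17.159875869750977, 67.68729400634766), 5.1352763175964355) [0.533  0.3668 0.04  ] [ 319   69   21   67 1065]
75 ((533.1167602539062, 365.5788879394531), (17.324962615966797, 68.27046203613281), 5.131150722503662) [0.533  0.3668 0.04  ] [ 319   69   21   68 1085]
90 ((533.1618041992188, 365.5828857421875), (17.68543815612793, 68.27049255371094), 5.130320072174072) [0.5331 0.3669 0.04  ] [ 319   69   21   68 1106]
[[0.5243 0.4639 0.006 ]
 [0.5419 0.269  0.006 ]] 0.19565039877846002 [0.5331 0.3665 0.006 ] 0.09026698851188261
```

Run:
```python
from h import *
np.set_printoptions(precision=4,suppress=True)
pick([.5331,.3665],.031,np.pi/2+.0900,.045,80,lift=.16)
manip.move_to(at(RC,.16),down(PR)); manip.servo_line(at(RC,.106)); manip.hold(.3); f0=F()
for z in (.102,.099,.097,.095,.093,.0915,.0905,.0895,.089):
    manip.servo_line(at(RC,z),rate=.03); f=F(); print(z,f-f0,round(manip.get_position()[2],4))
    if abs((f-f0)[2])>12 or abs(f-f0)[:2].max()>12: print("stop"); break
print(manip.get_time(),manip.get_width()); shot("wrist","seat"); c=shot("scene","seat_s")
cv2.imwrite("pics/seat_c.png",cv2.resize(c["image"][160:270,230:400,::-1],None,fx=3,fy=3,interpolation=2))
```

```text
picked w 0.0167 0.0166 F [ 0.4  1.  -1.7] t 53.65
0.102 [0.3 0.8 0.3] 0.1018
0.099 [-0.4 -0.1  0.4] 0.0987
0.097 [0.6 0.3 0.1] 0.0969
0.095 [0.1 1.1 0.5] 0.0949
0.093 [ 1.4  0.1 -0.4] 0.0929
0.0915 [-0.1  0.4 -0.8] 0.0915
0.0905 [ 1.6  0.8 -0.8] 0.0905
0.0895 [-1.4  0.7  8. ] 0.0903
0.089 [-2.3 -0.7 13.9] 0.0903
stop
57.9417 0.01697489694305222
```

View pics/seat.png

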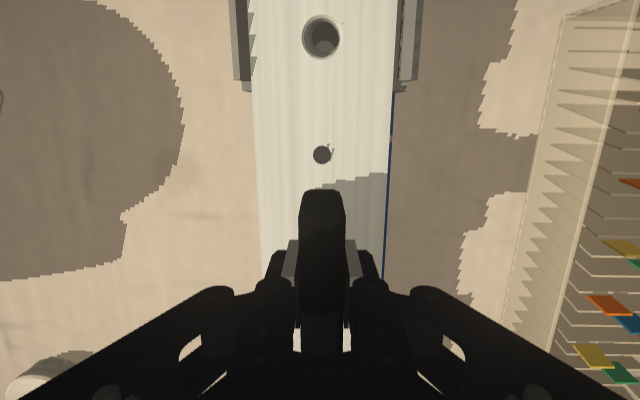

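The view shows the cover between the guides, with the block hole visible through the cover hole at (322,37). Contact came at about seat height. I'll release and check from above.

Run:
```python
from h import *
np.set_printoptions(precision=4,suppress=True)
manip.command_gripper(.045); manip.servo_line(at(RC,.17))
A=RC+.098*YA;B=RC-.098*YA
ims=[]
for n,(h,psi) in enumerate(((A,PR),(B,PR-np.pi/2*0))):
    t=h-.0715*np.array([np.cos(psi),np.sin(psi)])
    manip.move_to(at(t,.21),down(psi)); c=shot("wrist",f"hole{n}")
    ce,s=darkspot(c,[*h,.064],r=24,k=.8); u=proj(c,[*h,.064]); print(h,u,ce,s, None if ce is None else ray(c,ce,.064)[0])
    x,y=map(int,u); ims.append(cv2.resize(c["image"][max(0,y-60):y+60,x-75:x+75,::-1],(500,400)))
cv2.imwrite("pics/holes.png",cv2.resize(np.vstack(ims),(375,600))); print(manip.get_time())
```

```text
[0.5629 0.1515] [321.5554 102.8611] [320.7418 104.2315] [ 13  15  20  21 337] [0.5623 0.1504 0.064 ]
[ 0.5718 -0.0443] [322.7026 102.8488] [321.6134 104.282 ] [ 13  15  20  22 344] [ 0.571  -0.0454  0.064 ]
60.325
```

View pics/holes.png

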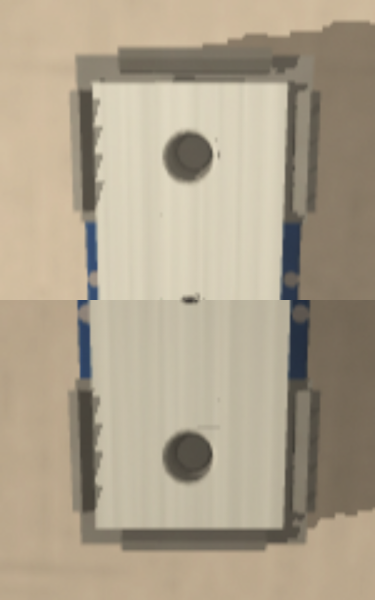

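The cover is seated inside the guides, with both block holes visible and roughly concentric in its holes, at (188,156) and (188,457). Now the pins.

```bash
cat >> h.py <<'E'
def pin(src,dst):
    pick(src,.085,np.pi,.036,60,lift=.22)
    manip.move_to(at(dst,.22),down(PR)); manip.servo_line(at(dst,.145)); manip.hold(.3); f0=F(); z=.145
    while z>.0935:
        z-=.004 if z>.1 else .0015
        manip.servo_line(at(dst,z),rate=.06); d=F()-f0
        if np.abs(d).max()>3: print(round(z,4),d,round(manip.get_position()[2],4))
        if np.abs(d).max()>22: print("stop"); break
    print("end",z,manip.get_position(),manip.get_width(),manip.get_time())
E
python3 - <<'E'
from h import *
np.set_printoptions(precision=4,suppress=True)
pin([.6076,-.1914],[.5717,-.0446])
E
```

```text
picked w 0.0145 0.014 F [ 0.4 -0.2 -1. ] t 64.45
0.113 [ 3.4  1.2 -2.5] 0.1128
0.105 [ 4.   1.  -2.1] 0.1048
0.101 [ 4.7  1.1 -3.5] 0.1007
0.097 [ 5.3  1.7 -3.1] 0.0967
0.0955 [ 5.1  0.9 -1.7] 0.0955
0.094 [ 1.4  2.1 11.2] 0.0952
0.0925 [-3.7  1.7 25.2] 0.0951
stop
end 0.09249999999999994 [ 0.5721 -0.0446  0.0951] 0.013712030915842294 70.6917
```

Run:
```python
from h import *
np.set_printoptions(precision=4,suppress=True)
def push(dst):
    manip.command_gripper(.032); manip.servo_line(at(dst,.22)); 
    manip.command_gripper(0); manip.servo_line(at(dst,.14)); f0=F(); z=.132
    while z>.116:
        manip.servo_line(at(dst,z),rate=.04); d=F()-f0
        if np.abs(d).max()>15: break
        z-=.001
    print("push",round(z,4),manip.get_position()[2],d); manip.servo_line(at(dst,.22))
push([.5717,-.0446])
pin([.6148,-.2610],[.5629,.1512]); push([.5629,.1512])
print(manip.get_time())
manip.move_to([.47,.02,.33],down(np.pi)); c=shot("wrist","fin")
for ce,s,_ in blobs(c,"yellow",60): print(ce,s,ray(c,ce,.09)[0])
c=shot("side","fin_s"); cv2.imwrite("pics/fin_sc.png",cv2.resize(c["image"][140:280,240:400,::-1],None,fx=4,fy=4,interpolation=2))
```

```text
push 0.122 0.12393029613566467 [-5.9  0.8 19. ]
picked w 0.0139 0.0142 F [ 0.6  0.4 -0.4] t 81.2167
0.121 [ 3.3  1.2 -0.8] 0.1208
0.117 [4.5 0.2 0. ] 0.1168
0.113 [ 3.5  1.  -0.5] 0.1128
0.109 [ 4.7  0.6 -0.8] 0.1088
0.105 [ 5.9  1.6 -2.4] 0.1048
0.101 [ 6.6  0.8 -2.1] 0.1007
0.097 [ 6.   1.9 -1.2] 0.0966
0.0955 [6.1 1.3 1.1] 0.0954
0.094 [ 1.9  0.2 14.6] 0.0953
0.0925 [-2.6 -0.5 28.2] 0.0952
stop
end 0.09249999999999994 [0.5634 0.1513 0.0952] 0.014170025516798399 87.8083
push 0.122 0.12393292691314099 [-5.6 -1.4 17.7]
93.8667
[430.469  244.6828] [421 234  21  22 290] [0.5619 0.1507 0.09  ]
[268.6782 251.2605] [261 240  16  23 261] [ 0.5705 -0.0436  0.09  ]
```

View pics/fin.png

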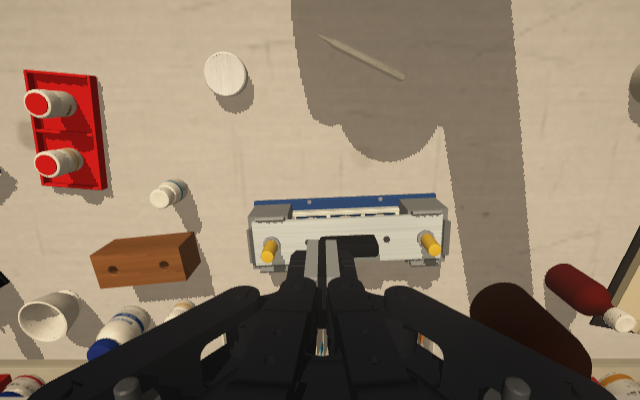

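View pics/fin_sc.png

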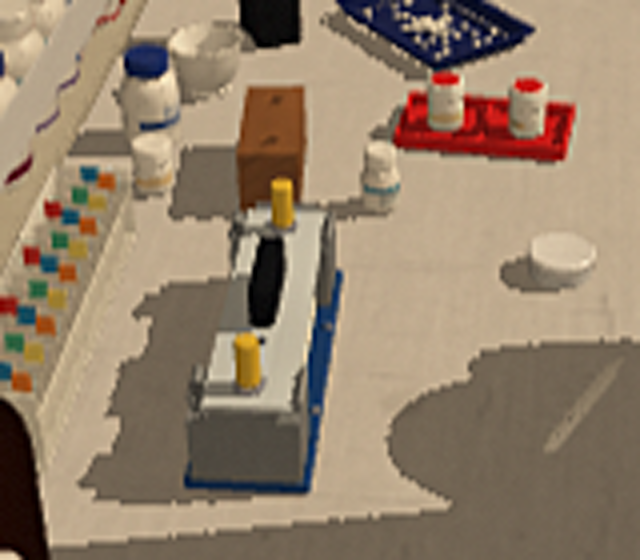

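Both final views show the pins home: the heads are at (269,251) and (430,245) in the wrist view, and the pushes put their tops at z ≈ 0.102, as expected. The cover is seated, both red jars stand in the tray, and the bystanders look undisturbed. Handing in.

```bash
python3 -c "
from rig import manip
print(manip.sign_off(), manip.get_time())"
```

```text
the job is handed in; nothing more can be done
the job is handed in; nothing more can be done
```

The job is handed in at about 94 s: three green jars in the rack wells, two red jars in the quarantine tray, and the cover seated with both locking pins fully home; I haven't seen the judge's result.

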